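Push a worn guide plate off the ledge into the scrap chute

TASK

The worn grey guide plate must leave the can line by the scrap chute. With the fingers, slide it along the raised ledge (away from the robot) until it bears squarely against the upright stop, and hold it pressed there lightly but firmly for a moment; then slide it sideways along the stop, through the gap beside the lip, and off the edge so that it drops into the chute. Keep it flat on the ledge while it slides, push gently (the stop is thin sheet), and leave the other things where they are.

Things in the scene. Friction and masses are not known exactly. Their poses are not given: they have to be found in the camera images.
- plate: Loose grey plastic plate, 90 (its x) x 96 (its y) x 16 mm high, dark slot and four holes drawn on top. 0.11 to 0.22 kg, friction on the deck about 1. Origin: centre of its underside. Too wide to grasp: push it by its edges. Starts flat on the deck, turned up to 0.3 rad either way from the ledge's axes, 30 to 85 mm short of its place at the stop.
- ledge: Fixed sheet-steel stand. Origin: on the table below the deck; +x (away from the robot) points to the stop, -y to the drop edge and chute. Flat deck 150 mm above the table, x = -125 to +115 mm, y = -70 to +120 mm, open at the -x and +y sides. A thin sheet guide, one piece, is clamped on it: an upright stop at the far end and a lip along part of the drop edge.
- stop_zone (a point): Point on the deck, x = +85 mm of the ledge, y = 0: middle of the stop's range. The flat stop face (looks to -x, parallel to the ledge's y, 25 mm high, y = -75 to +75 mm) is clamped anywhere from 15 mm before to 15 mm beyond it, not measured: feel for it. Over 25 N between fingers and plate bends it: push slowly, about 30 mm/s. Sliding takes 1 to 3 N; 5 to 15 N for half a second is a good press.
- edge (a point): Point on the drop edge at deck height, x = 0, y = -70 mm of the ledge (a strip 1.5 mm lower reaches to y = -74). The lip, 16 mm high, at y = -71 to -64 mm, runs towards -x from a rolled end (7 mm round) that lies 96 mm before the stop face and moves with it. Through the gap between lip and stop the 90 mm plate passes only when square and against the stop (6 mm to spare).
- deck (a point): Point on the top face of the deck above the ledge's origin (150 mm above the table), axes as the ledge's.
- chute (a point): Centre of the chute's sloping floor, 24 mm above the table, x = +35, y = -130 mm of the ledge. Open at the top; inside x = -41 to +111, y = -195 to -65 mm of the ledge; cheeks 100 mm, end wall 60 mm high. The plate tips in when more than half of it is past the drop edge; push on until its tail is off too.
- sealed_can: Bystander: closed can, 71 mm across, 107 mm high, on the table. Origin: centre of its underside.
- oil_can: Bystander: small oil can with a spout, 62 x 80 x 152 mm, on the table. Origin: centre of its underside.
- tape_roll: Bystander: roll of label tape lying flat, 68 mm across, 24 mm high, on the table. Origin: centre of its underside.
Things that resemble listed ones, but are neither listed nor needed, are in the scene too. What is shaped like the plate but green is not meant.

How it is judged:
By the outcome, as a careful person would: the job done as asked, in the order asked, and still so for the second after the job is handed in, with the robot touching nothing.
It also fails if it takes over 61 s, if anything falls off the work surface, if the arm or the gripper's body presses on something with over 40 N, if the wrist force passes 120 N, or if a joint passes its speed limit or range.

ROBOT

A 7-joint arm with a two-finger parallel gripper is mounted at the origin on the work surface; the furniture and walls round the work are solid. World frame = base frame: x ahead of the robot, y to its left, z up, the work surface at z = 0. Lengths are in m, angles in rad, forces in N, time in s.
With the tool pointing down it reaches from about 0.425 to 0.925 m from the base axis. Payload 6.8 kg.
Tool frame: the origin (TCP) lies on the centre line of the jaws, within the pads' length; the fingertips stand 14 mm ahead of it and the grasp point (between the pads) lies 5 mm behind it; z points along the fingers, y is the direction in which the jaws open and shut (so a half turn about z gives the same grasp; the last joint's range is limited). The gripper opens to 88 mm and grips with 3 to 60 N. Pads are 20 mm wide; open, the fingers measure 115 mm over their backs; the gripper's body (75 mm by 178 mm) begins 61 mm behind the grasp point.
Start: joints at [1.127, 0.477, 0.022, 1.555, -0.011, 1.109, -0.083], TCP at [0.222, -0.637, 0.198] pointing down, gripper open.
Joint ranges: [-2.96, 2.96], [-0.34, 2.1], [-1.41, 1.46], [0.24, 2.44], [-1.37, 4.51], [0.17, 1.92], [-2.96, 2.96]. Speed limits (rad/s): [2.39, 2.39, 3.14, 3.14, 3.14, 3.14, 3.14].

INTERFACE

Orientations are given as a rotation vector (axis times angle).
In Python, from plant import manip gives the robot as it stands.
- The arm moves only by the tool move_arm, never from a script. Its argument "moves" is a list that holds one entry, the list of rows, each a list of 7 numbers: the turn, a rotation vector about the tool's x, y, z in rad, then the shift along the tool's x, y, z in cm, then the finger opening in cm, from 0 to 8.78. In form: [[[ax, ay, az, dx, dy, dz, hand], ...]]. A call has 1 to 10 rows; each row is the pose to reach, as a shift and turn from the pose measured when the call began, along the tool's axes at that moment; what a row does not reach only later rows make up. A row lasts 1/10 s, in which the tool goes at most 50 mm and 8.59 degrees, less where a joint would pass 70% of its speed; a pose out of reach is approached as far as the arm can. A call with a gripper value outside its range is refused whole. The fingers move at their own pace and stop on an object; the grip force is fixed at half the most. Time passes only in rows, so rows that repeat a pose let the fingers close. It gives the time, the measured TCP pose, the force and the opening at its end, in the units of the state.
- manip.get_obs(): the state, without advancing time (a new reading comes with each control period).
- manip.grab_frame(name): name is "scene" or "top" or "wrist"; returns a dict with "color" (420x560x3 uint8, blue, green, red), "range_z" (420x560 float32, m along the optical axis (not along the pixel's ray), 0 where there is no reading), "intrinsics" (3x3 intrinsics, pixels), "camera_from_world" (4x4, takes a point from world to camera coordinates). Camera axes: x right, y down, z forward; pixel columns grow to the right and rows downward; lengths in m; the calibration is good to about 2 mm. The wrist camera is an equidistant fisheye: a pixel r from the principal point sees the ray r / f radians off the axis. A picture is of the moment at which its call begins.
- manip.finish_job(): hands the job in, once; it reports no verdict.
The state is a dict: "t": time; "joints": joint angles; "qd": joint speeds; "joint_torque": joint torques, N m; "position": TCP position; "tcp_rot": TCP orientation; "ft_force": force on the tool from outside, world axes, zero at the start; "torque": the same for the moment, N m; "opening": opening from 0.0 (shut) to 1.0 (fully open).
Only numpy, scipy, OpenCV 4.12 (cv2) and the standard library are available. Lean on these libraries where they do the work, as an engineer would, in place of code of your own. Each camera call takes 0.05 s, during which the arm holds its last target.

## Working session

There is one attempt and no reset: what is moved stays moved. The work goes in short steps, Python scripts to look and compute and a tool call to move; the robot and the scene stay as the last step left them, time stands still between calls to the robot, and variables do not carry over. Pictures are saved under pics/ and viewed, and the job is handed in when it is done.

Besides the shell and the picture viewer there is one more tool, called after ">>>" by a JSON object that holds its "fn" and its "kwargs". move_arm: Moves the arm, as the interface text tells. Its arguments: {"type":"object","properties":{"moves":{"type":"array"}},"required":["moves"]}

```bash
mkdir -p pics; ls
python3 - <<'E'
from plant import manip
import cv2,numpy as np
o=manip.get_obs(); print(o)
for n in ["scene","top"]:
    f=manip.grab_frame(n); cv2.imwrite(f"pics/{n}0.png",f["color"]); np.savez(f"{n}0.npz",**f)
    print(n,f["intrinsics"],f["camera_from_world"])
E
```

```text
pics
{'t': 0.0, 'joints': array([ 1.12689338,  0.47779179,  0.02234757,  1.55645726, -0.01151235,
        1.10929482, -0.08309872]), 'qd': array([0.00109642, 0.00094415, 0.00075554, 0.00046566, 0.00132832,
       0.00044406, 0.00119477]), 'joint_torque': array([ 3.80083538e-04, -5.82851279e+01,  1.53483968e+00, -2.72603273e+01,
       -5.43458539e-02,  1.71538058e-02,  1.86518737e-04]), 'position': array([ 0.22219547, -0.63668666,  0.19658504]), 'tcp_rot': array([-3.09566497e+00, -5.24723135e-01,  6.75212408e-04]), 'ft_force': array([-0.22364203, -0.56620761, -0.07603963]), 'torque': array([ 0.05584075, -0.09117738, -0.02273884]), 'opening': 1.00005214887115}
scene [[544.51881868   0.         274.92698906]
 [  0.         544.51881868 219.08824949]
 [  0.           0.           1.        ]] [[-0.74716133 -0.66457293  0.00963188  0.37576979]
 [-0.45171761  0.4971168  -0.74082797  0.3057177 ]
 [ 0.48754605 -0.5578689  -0.67162575  1.21337855]
 [ 0.          0.          0.          1.        ]]
top [[442.21481591   0.         279.65022901]
 [  0.         442.21481591 204.48567573]
 [  0.           0.           1.        ]] [[-0.02451193 -0.99964772 -0.01017891  0.04310737]
 [-0.99273402  0.02553974 -0.11758778  0.52042461]
 [ 0.11780632  0.00722265 -0.99301032  1.30685191]
 [ 0.          0.          0.          1.        ]]
```

View pics/scene0.png

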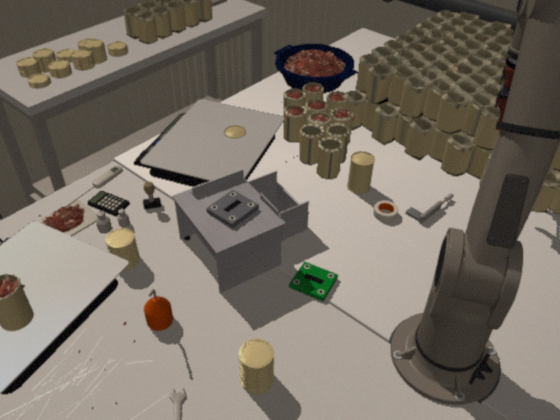

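View pics/top0.png

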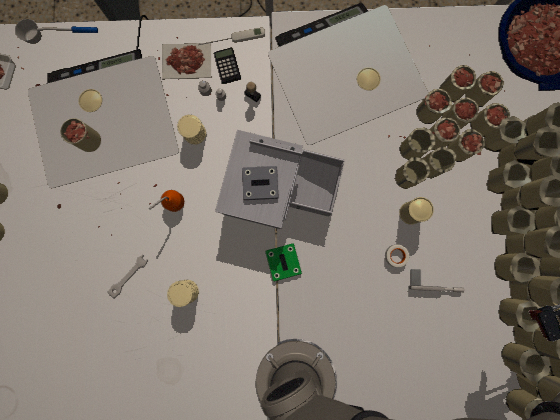

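The top view shows the grey plate on the raised ledge at about (260,183). The stop is at its upper end (about (270,145)) and the chute is to the right (about (318,183)). The green look-alike on the table at (283,262) is not meant. I'll confirm this with an enlarged crop and the depth data.

```bash
cat > h.py <<'E'
import numpy as np,cv2
def load(n): return dict(np.load(n))
def world(f,u,v,z=None):
    K=f["intrinsics"];T=f["camera_from_world"];d=z
    c=np.stack([(u-K[0,2])/K[0,0]*d,(v-K[1,2])/K[1,1]*d,d],-1)
    return (c-T[:3,3])@T[:3,:3]
def cloud(f):
    v,u=np.mgrid[0:420,0:560]; return world(f,u.astype(float),v.astype(float),f["range_z"].astype(float))
def proj(f,p):
    T=f["camera_from_world"];K=f["intrinsics"];c=np.atleast_2d(p)@T[:3,:3].T+T[:3,3]
    return c[:,:2]/c[:,2:]*[K[0,0],K[1,1]]+K[:2,2]
def onplane(f,px,z):
    K=f["intrinsics"];T=f["camera_from_world"];px=np.atleast_2d(px).astype(float)
    d=np.c_[(px-K[:2,2])/[K[0,0],K[1,1]],np.ones(len(px))]@T[:3,:3]
    o=-T[:3,:3].T@T[:3,3]
    return o+d*((z-o[2])/d[:,2])[:,None]
E
python3 - <<'E'
from h import *
f=load("top0.npz"); P=cloud(f); z=P[...,2]
c=f["color"]
cv2.imwrite("pics/crop0.png",cv2.resize(c[120:285,195:355],None,fx=3.6,fy=3.6,interpolation=cv2.INTER_CUBIC))
zz=z[125:245,205:350]; 
cv2.imwrite("pics/z0.png",cv2.resize(cv2.applyColorMap(np.uint8(np.clip(zz*1000,0,200)*1.25),cv2.COLORMAP_JET),None,fx=5,fy=5,interpolation=cv2.INTER_NEAREST))
h,b=np.histogram(zz[(zz>.13)&(zz<.2)],bins=35,range=(.13,.2));print(h)
for lo,hi,n in [(.143,.157,'deck'),(.160,.171,'plate'),(.172,.19,'stop')]:
    m=np.zeros(z.shape,bool); m[125:245,205:350]=(zz>lo)&(zz<hi)
    p=P[m]; print(n,m.sum(),np.median(p,0))
    r=cv2.minAreaRect((p[:,:2]*1000).astype(np.float32)); print(r,cv2.boxPoints(r))
E
```

```text
[   1    1    2    1    3    8  102  434 1115 1410  947  412   90   31
   42  139  299  378  268  100   47   36   28   12    3    0    0    0
    0    0    0    0    0    0    0]
deck 4497 [0.58659103 0.088976   0.14888303]
((582.7510986328125, 83.77978515625), (194.4182891845703, 240.3142547607422), 74.34495544433594) [[440.81992   22.600525]
 [672.2195   -42.247074]
 [724.68225  144.95905 ]
 [493.2827   209.80664 ]]
plate 1211 [0.56856994 0.07889256 0.16495455]
((586.2073974609375, 62.51813888549805), (148.650634765625, 189.2156982421875), 72.7086181640625) [[473.7835    19.672325]
 [654.4477   -36.568497]
 [698.6313   105.36395 ]
 [517.9671   161.60477 ]]
stop 79 [0.66539504 0.0459367  0.17446081]
((617.989990234375, 29.057998657226562), (156.00439453125, 130.9855499267578), 9.070596694946289) [[530.6382    81.43462 ]
 [551.2882   -47.912926]
 [705.3418   -23.318626]
 [684.6918   106.02892 ]]
```

View pics/crop0.png

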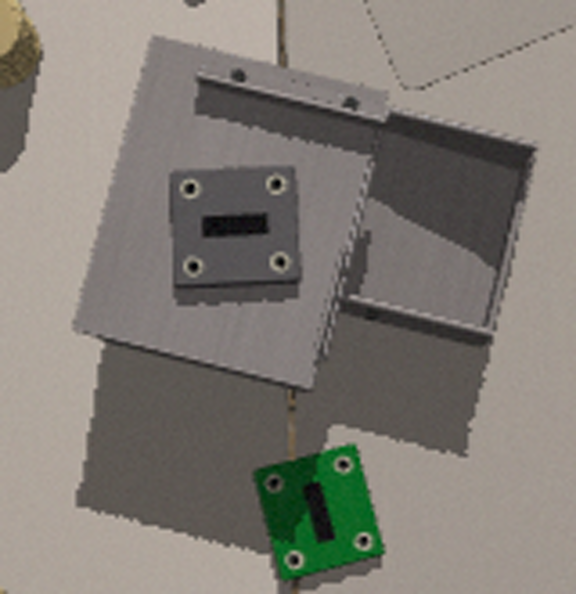

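View pics/z0.png

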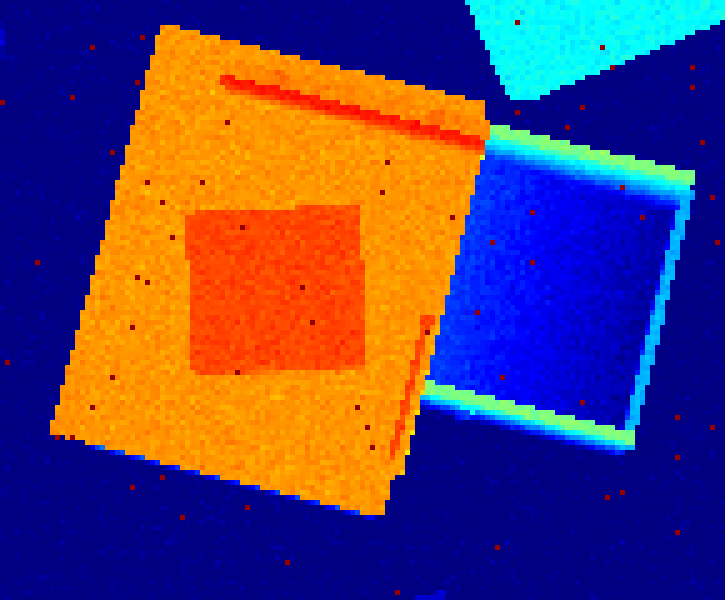

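Run:
```python
from h import *
from scipy.optimize import least_squares
f=load("top0.npz")
px=lambda l:np.array(l)/3.6-.5+.5/3.6+[195,120]
def show(n,p): print(n,(p*1000).round(1).tolist())
d=onplane(f,px([(152,37),(75,330),(311,388),(374,157)]),.15);show("deck TL BL BR edge",d)
for a,b in [(0,1),(1,2),(3,2)]:
    e=d[a]-d[b];print(np.degrees(np.arctan2(e[1],e[0])),np.linalg.norm(e)*1000)
p=onplane(f,px([(171,172),(294,167),(301,281),(175,288)]),.166);show("plate",p);print("plate c",p.mean(0))
for a,b in [(0,1),(1,2),(2,3),(3,0)]:
    e=p[a]-p[b];print(np.degrees(np.arctan2(e[1],e[0])),np.linalg.norm(e)*1000)
s=onplane(f,px([(197,79),(386,119)]),.175);show("stop top near edge",s);e=s[0]-s[1];print(np.degrees(np.arctan2(e[1],e[0])),np.linalg.norm(e)*1000)
# depth: fits of deck mask
P=cloud(f);z=P[...,2];m=np.zeros(z.shape,bool);m[125:235,205:310]=(z[125:235,205:310]>.13)
m[:, :]&=True
m=cv2.morphologyEx(m.astype(np.uint8),cv2.MORPH_OPEN,np.ones((5,5)))
c=max(cv2.findContours(m,cv2.RETR_EXTERNAL,cv2.CHAIN_APPROX_NONE)[0],key=cv2.contourArea)
r=cv2.minAreaRect(np.float32(onplane(f,c[:,0],.15)[:,:2]*1000));print("rect",r)
```

```text
deck TL BL BR edge [[721.5, 144.3, 150.0], [492.9, 206.3, 150.0], [443.9, 26.9, 150.0], [621.4, -26.2, 150.0]]
-15.161456267830955 236.8594601264749
74.7393629647072 185.87580435805637
-16.670040504519786 185.26385676056987
plate [[610.5, 129.6, 166.0], [611.9, 35.6, 166.0], [524.0, 32.4, 166.0], [521.2, 127.8, 166.0]]
plate c [0.56688529 0.08134638 0.166     ]
90.84272864842009 93.94481408947019
2.0997153019300474 87.89755456443575
-88.27494561704698 95.46767967587562
-178.89008896357916 89.34746970033933
stop top near edge [[680.2, 107.8, 175.0], [645.2, -35.2, 175.0]]
76.2466861332956 147.28130606575988
rect ((582.3309326171875, 83.89356994628906), (193.6512908935547, 239.48182678222656), 74.496337890625)
```

Measured, all consistent with the stated ranges:

| Item | Value |
|---|---|
| Ledge origin (world) | about (0.581, 0.060) |
| Ledge yaw | about -15.4° |
| Plate centre in ledge frame | (-19, +16) mm |
| Plate turn relative to ledge | about +0.29 rad |
| Stop face | x ≈ +85 mm |

I'll push with both fingertips spread across the near edge, which also squares the plate.

```bash
cat >> h.py <<'E'
from scipy.spatial.transform import Rotation as R
O=np.array([.5813,.0603,0.]);YAW=np.radians(-15.4)
RL=R.from_euler('z',YAW)
def row(lx,ly,z,toolyaw_deg):
    """ledge target of TCP in mm, z world m, tool x yaw in ledge frame"""
    from plant import manip
    o=manip.get_obs();R0=R.from_rotvec(o["tcp_rot"])
    p=O+RL.apply([lx/1000,ly/1000,0])+[0,0,z]
    Rt=RL*R.from_euler('z',toolyaw_deg,degrees=True)*R.from_euler('x',180,degrees=True)
    return np.r_[(R0.inv()*Rt).as_rotvec().round(4),(R0.inv().apply(p-o["position"])*100).round(2)]
def where():
    from plant import manip
    o=manip.get_obs();R0=R.from_rotvec(o["tcp_rot"])
    q=RL.inv().apply(o["position"]-O)*1000
    tx=RL.inv().apply(R0.as_matrix()[:,0])
    print("t",round(o["t"],2),"ledge mm",q.round(1),"toolyaw",np.degrees(np.arctan2(tx[1],tx[0])).round(2),"F ledge",RL.inv().apply(o["ft_force"]).round(2),"tau",o["torque"].round(2),"open",round(o["opening"],3))
    print("j",o["joints"].round(2),"tool axes",R0.as_matrix().round(3).tolist())
E
python3 -c "
from h import *
where();print(row(-95,16,.30,0))"
```

```text
t 0.1 ledge mm [-161.1 -767.4  196.7] toolyaw 34.64 F ledge [-0.69 -0.8   0.46] tau [-0.02  0.03 -0.01] open 1.001
j [ 1.13  0.48  0.02  1.56 -0.01  1.11 -0.08] tool axes [[0.944, 0.33, -0.001], [0.33, -0.944, 0.001], [-0.0, -0.002, -1.0]]
[-1.500e-03  6.000e-04  6.046e-01  4.997e+01 -6.071e+01 -1.024e+01]
```

>>> {"fn": "move_arm", "kwargs": {"moves": [[[0,0,0,0,0,-10,6],[0,0,0.1,10,-5,-10.3,6],[0,0,0.2,20,-12,-10.3,6],[0,0,0.3,30,-20,-10.3,6],[0,0,0.4,37,-25.2,-10.3,6],[0,0,0.5,37,-25.2,-10.3,6],[0,0,0.6,37,-25.2,-10.3,6],[0,0,0.6,37,-25.2,-10.3,6],[0,0,0.6,37,-25.2,-10.3,6],[0,0,0.6,37,-25.2,-10.3,6]]]}}

```text
t: 1.1
position: [0.4866, -0.2788, 0.2997]
tcp_rot: [-3.113, 0.414, 0.002]
ft_force: [0.3, 0.1, 1.7]
opening: 0.68
```

```bash
python3 -c "
from h import *
where();print(row(-100,16,.30,0))"
```

```text
t 1.1 ledge mm [  -1.2 -352.   299.7] toolyaw 0.26 F ledge [0.3  0.14 1.67] tau [0. 0. 0.] open 0.68
j [ 0.49  0.21 -0.09  1.7   0.02  1.24 -1.44] tool axes [[0.965, -0.261, -0.001], [-0.261, -0.965, 0.001], [-0.001, -0.001, -1.0]]
[-1.200e-03  1.400e-03  4.500e-03 -9.710e+00 -3.685e+01  3.000e-02]
```

>>> {"fn": "move_arm", "kwargs": {"moves": [[[0,0,0.004,-9.7,-36.9,0,6],[0,0,0.004,-9.7,-36.9,0,6],[0,0,0.004,-9.7,-36.9,0,6],[0,0,0.004,-9.7,-36.9,0,6],[0,0,0.004,-9.7,-36.9,0,6],[0,0,0.004,-9.7,-36.9,0,6],[0,0,0.004,-9.7,-36.9,0,6],[0,0,0.004,-9.7,-36.9,0,6],[0,0,0.004,-9.7,-36.9,5,6],[0,0,0.004,-9.7,-36.9,8,6]]]}}

```text
t: 2.1
position: [0.4881, 0.1041, 0.2182]
tcp_rot: [-3.113, 0.415, 0.004]
ft_force: [0.8, -0.1, -0.4]
opening: 0.682
```

```bash
python3 -c "
from h import *
from plant import manip
where();print(row(-100,16,.169,0))
for n in ['scene','wrist']:
    f=manip.grab_frame(n); cv2.imwrite(f'pics/{n}1.png',f['color'] if n=='wrist' else cv2.resize(f['color'][130:300,140:340],None,fx=3,fy=3))
"
```

```text
t 2.1 ledge mm [-101.5   17.4  218.2] toolyaw 0.2 F ledge [ 0.8   0.08 -0.4 ] tau [-0.01 -0.05 -0.04] open 0.682
j [ 0.02  0.19 -0.4   1.92  0.08  1.05 -2.25] tool axes [[0.965, -0.262, -0.002], [-0.262, -0.965, 0.001], [-0.003, -0.001, -1.0]]
[-6.00e-04  2.60e-03  3.50e-03  1.60e-01  1.50e-01  4.92e+00]
```

View pics/wrist1.png

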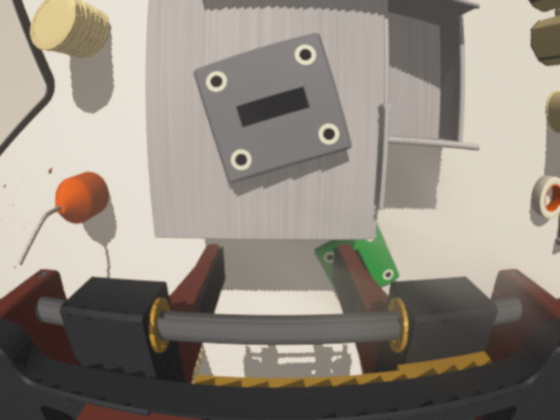

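View pics/scene1.png

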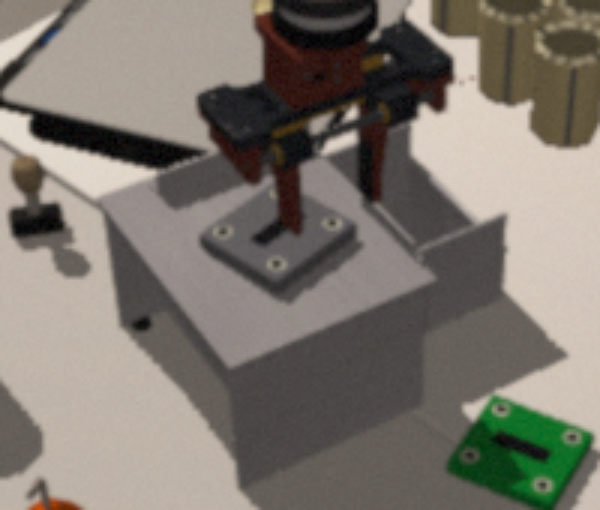

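The wrist view shows the plate ahead of both fingertips: plate centre at (272,107), fingers at about (210,265) and (350,265). Both fingers are clear of it, over the near part of the deck, so I'll lower to 5 mm above the deck.

>>> {"fn": "move_arm", "kwargs": {"moves": [[[0,0.002,0.003,0.1,0.1,3,6],[0,0.002,0.003,0.1,0.1,4.4,6],[0,0.002,0.003,0.1,0.1,4.8,6],[0,0.002,0.003,0.1,0.1,4.8,6],[0,0.002,0.003,0.1,0.1,4.8,6]]]}}

```text
t: 2.7
position: [0.4874, 0.101, 0.1698]
tcp_rot: [3.112, -0.424, -0.008]
ft_force: [0.4, 0.2, 0.9]
opening: 0.687
```

```bash
python3 -c "
from h import *
where()"
```

```text
t 2.7 ledge mm [-101.4   14.3  169.8] toolyaw -0.11 F ledge [0.33 0.28 0.85] tau [0.   0.01 0.02] open 0.687
j [ 0.01  0.25 -0.4   1.98  0.12  0.94 -2.28] tool axes [[0.964, -0.267, -0.005], [-0.267, -0.964, -0.0], [-0.005, 0.002, -1.0]]
```

>>> {"fn": "move_arm", "kwargs": {"moves": [[[0,0,0,0.3,0,0,6],[0,0,0,0.6,0,0,6],[0,0,0,0.9,0,0,6],[0,0,0,1.2,0,0,6],[0,0,0,1.5,0,0,6],[0,0,0,1.8,0,0,6],[0,0,0,2.1,0,0,6],[0,0,0,2.4,0,0,6],[0,0,0,2.7,0,0,6],[0,0,0,3,0,0,6]]]}}

```text
t: 3.7
position: [0.5165, 0.0929, 0.1697]
tcp_rot: [3.112, -0.424, -0.008]
ft_force: [0.2, -0.5, -0.3]
opening: 0.683
```

```bash
python3 -c "
from h import *
where()"
```

```text
t 3.7 ledge mm [-71.2  14.2 169.7] toolyaw -0.11 F ledge [ 0.38 -0.44 -0.26] tau [0.03 0.01 0.04] open 0.683
j [ 0.02  0.29 -0.38  1.92  0.13  0.96 -2.26] tool axes [[0.964, -0.267, -0.005], [-0.267, -0.964, -0.0], [-0.005, 0.002, -1.0]]
```

>>> {"fn": "move_arm", "kwargs": {"moves": [[[0,0,0,0.3,0,0,6],[0,0,0,0.6,0,0,6],[0,0,0,0.9,0,0,6],[0,0,0,1.2,0,0,6],[0,0,0,1.5,0,0,6],[0,0,0,1.8,0,0,6],[0,0,0,2.1,0,0,6],[0,0,0,2.4,0,0,6]]]}}

```text
t: 4.5
position: [0.5399, 0.0864, 0.1695]
tcp_rot: [3.112, -0.424, -0.008]
ft_force: [0.2, 0.4, 0.7]
opening: 0.681
```

```bash
python3 -c "
from h import *
from plant import manip
where()
f=manip.grab_frame('wrist'); cv2.imwrite('pics/wrist2.png',f['color'])
f=manip.grab_frame('top'); cv2.imwrite('pics/top2.png',cv2.resize(f['color'][110:260,190:350],None,fx=4,fy=4))
"
```

```text
t 4.5 ledge mm [-46.9  14.2 169.5] toolyaw -0.11 F ledge [0.09 0.39 0.66] tau [ 0.01  0.02 -0.  ] open 0.681
j [ 0.03  0.33 -0.37  1.87  0.14  0.98 -2.24] tool axes [[0.964, -0.267, -0.005], [-0.267, -0.964, -0.0], [-0.005, 0.002, -1.0]]
```

View pics/wrist2.png

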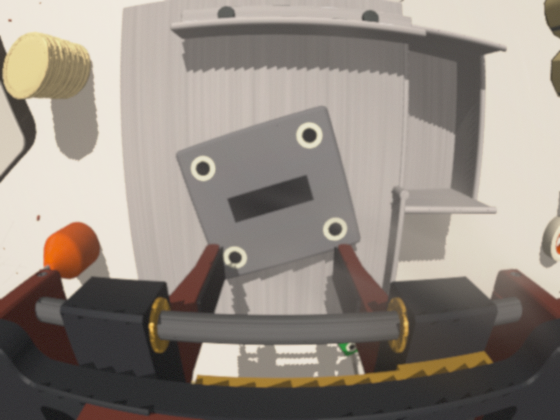

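View pics/top2.png

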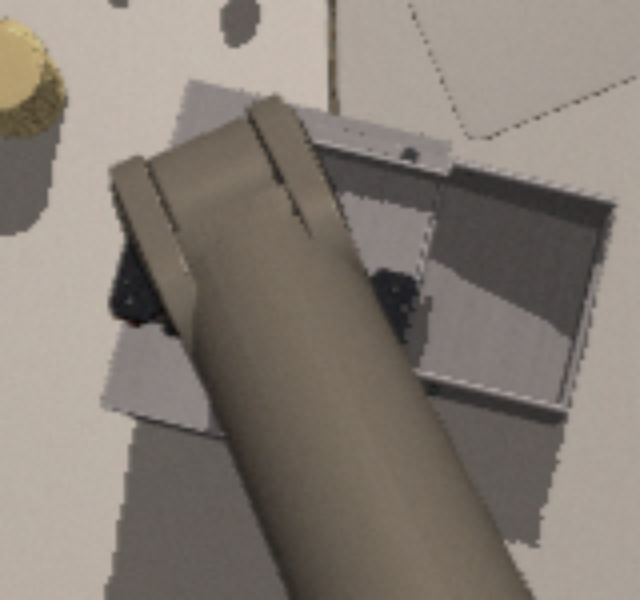

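```bash
cat >> h.py <<'E'
def wr_on(f,px,z):
    K=f["intrinsics"];T=f["camera_from_world"];px=np.atleast_2d(px).astype(float)
    m=(px-K[:2,2])/[K[0,0],K[1,1]];r=np.linalg.norm(m,axis=1)
    d=np.c_[m*(np.sin(r)/r)[:,None],np.cos(r)]@T[:3,:3]
    o=-T[:3,:3].T@T[:3,3]
    return RL.inv().apply(o+d*((z-o[2])/d[:,2])[:,None]-O)*1000
E
python3 -c "
from h import *
from plant import manip
f=manip.grab_frame('wrist');np.savez('w2.npz',**f);print(f['intrinsics'])
p=wr_on(f,[(178,155),(325,107),(358,240),(240,278)],.166);print('plate',p.round(1))
print('tips',wr_on(f,[(208,248),(218,248),(340,248),(350,248)],.1555).round(1))
print('stop top',wr_on(f,[(173,24),(424,31)],.175).round(1))
print('lip end top',wr_on(f,[(401,190)],.166).round(1))
K=f['intrinsics'];T=f['camera_from_world']
for dx in (-10,10):
  for dy in (-43,-30,30,43):
    w=O+RL.apply([(-46.9+dx)/1e3,(14.2+dy)/1e3,.1555]);c=T[:3,:3]@w+T[:3,3];th=np.arctan2(np.hypot(c[0],c[1]),c[2]);print(dx,dy,(c[:2]/np.hypot(c[0],c[1])*th*K[0,0]+K[:2,2]).round(0))
c=f['color'][200:330,150:400];cv2.imwrite('pics/wz2.png',cv2.resize(c,None,fx=3.2,fy=3.2,interpolation=cv2.INTER_CUBIC))
"
```

```text
[[325.1922621    0.         278.27608453]
 [  0.         325.1922621  212.64960632]
 [  0.           0.           1.        ]]
plate [[ 10.1  74.8 166. ]
 [ 37.5 -13.2 166. ]
 [-44.9 -37.  166. ]
 [-71.4  39.6 166. ]]
tips [[-54.4  62.  155.5]
 [-54.3  55.  155.5]
 [-54.6 -27.7 155.5]
 [-54.7 -34.7 155.5]]
stop top [[ 88.9  74.2 175. ]
 [ 88.  -72.5 175. ]]
lip end top [[-11.8 -63.3 166. ]]
-10 -43 [341. 251.]
-10 -30 [323. 251.]
-10 30 [234. 252.]
-10 43 [215. 251.]
10 -43 [343. 223.]
10 -30 [324. 223.]
10 30 [232. 224.]
10 43 [213. 224.]
```

View pics/wz2.png

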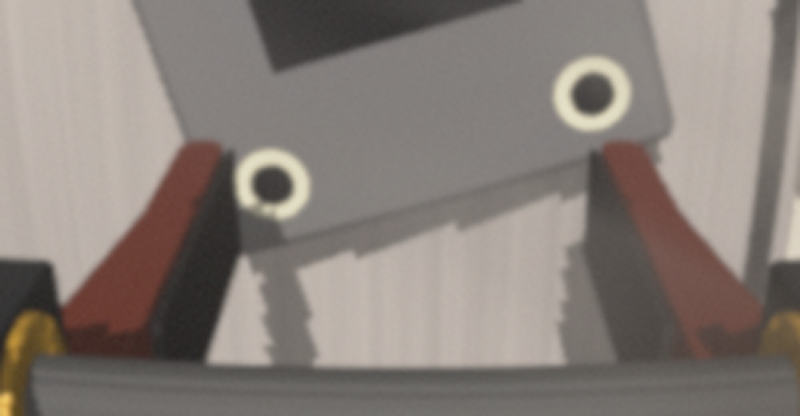

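```bash
python3 -c "
from h import *
f=load('w2.npz');T=f['camera_from_world'];o=-T[:3,:3].T@T[:3,3];print('cam',RL.inv().apply(o-O)*1000, 'axis',RL.inv().apply(T[2,:3]))
K=f['intrinsics']
rz=f['range_z']
def pt(u,v):
    m=(np.array([u,v])-K[:2,2])/K[0,0];r=np.hypot(*m);d=np.r_[m*np.sin(r)/r,np.cos(r)];d=d/d[2]*rz[v,u]
    return RL.inv().apply((d-T[:3,3])@T[:3,:3]-O)*1000
for u,v in [(270,150),(270,60),(210,247),(213,250),(216,252),(347,248),(344,250),(222,252),(226,265),(205,260),(200,270),(336,252),(332,265)]:
    print((u,v),rz[v,u].round(4),pt(u,v).round(1))
"
```

```text
cam [ 28.96025454  14.27969825 357.09597724] axis [-2.78492690e-01 -8.24369736e-04 -9.60437995e-01]
(270, 150) 0.1879 [ 11.9  18.9 166.4]
(270, 60) 0.1877 [ 68.2  19.  150.3]
(210, 247) 0.1692 [-35.6  50.4 199.6]
(213, 250) 0.1641 [-35.1  47.7 204.8]
(216, 252) 0.1617 [-35.1  45.7 207.3]
(347, 248) 0.1661 [-35.1 -21.6 202.7]
(344, 250) 0.1649 [-35.6 -19.8 204.1]
(222, 252) 0.1686 [-37.8  43.8 200.8]
(226, 265) 0.2084 [-61.8  48.3 166.4]
(205, 260) 0.1528 [-35.4  49.5 216.7]
(200, 270) 0.1408 [-34.7  49.2 228.9]
(336, 252) 0.1659 [-36.9 -15.7 203.5]
(332, 265) 0.2269 [-70.  -24.  149.6]
```

The force is still near zero and the plate has not moved (centre about (-17,16) mm). The wrist range readings put the lowest visible finger points at z≈0.20, not 0.155. I'll check that in the scene camera before trusting either.

```bash
python3 -c "
from h import *
from plant import manip
where()
f=manip.grab_frame('scene');np.savez('s3.npz',**f)
cv2.imwrite('pics/scene3.png',cv2.resize(f['color'][130:270,160:320],None,fx=4.5,fy=4.5,interpolation=cv2.INTER_CUBIC))
P=RL.inv().apply((cloud(f).reshape(-1,3)-O)).reshape(420,560,3)*1000
Z=P[...,2]
sub=(slice(130,270),slice(160,320))
m=np.zeros(Z.shape,bool);m[sub]=(Z[sub]>172)&(Z[sub]<330)&(P[sub][...,0]<20)&(P[sub][...,0]>-90)
c=f['color'].astype(int);red=m&(c[...,2]>c[...,0]+15)
for z0 in range(150,260,10):
  k=(Z>=z0)&(Z<z0+10)&(c[...,2]>c[...,0]+25);k[:130]=0;k[270:]=0;k[:,:160]=0;k[:,320:]=0
  if k.any(): print(z0,k.sum(),P[k].min(0).round(0),P[k].max(0).round(0))
for n,w in [('tipL',[-46.9,14+36,155]),('tipR',[-46.9,14-36,155])]:
  print(n,(proj(f,O+RL.apply(np.array(w)/1e3))-[160,130])*4.5)
"
```

```text
t 4.65 ledge mm [-47.   14.1 169.5] toolyaw -0.12 F ledge [-0.34 -0.02  0.52] tau [0.07 0.   0.02] open 0.683
j [ 0.03  0.33 -0.37  1.87  0.14  0.98 -2.24] tool axes [[0.964, -0.268, -0.005], [-0.268, -0.964, -0.0], [-0.005, 0.002, -1.0]]
190 1 [-57.  50. 198.] [-57.  50. 198.]
200 15 [-61. -19. 201.] [-42.  55. 210.]
210 19 [-60. -21. 210.] [-49.  56. 220.]
220 16 [-60. -23. 220.] [-45.  56. 229.]
230 21 [-60. -22. 230.] [-50.  58. 239.]
240 26 [-60. -26. 240.] [-52.  60. 249.]
250 27 [-62. -26. 250.] [-49.  60. 259.]
tipL [[304.65266147 406.25553574]]
tipR [[419.87744485 358.79702498]]
```

View pics/scene3.png

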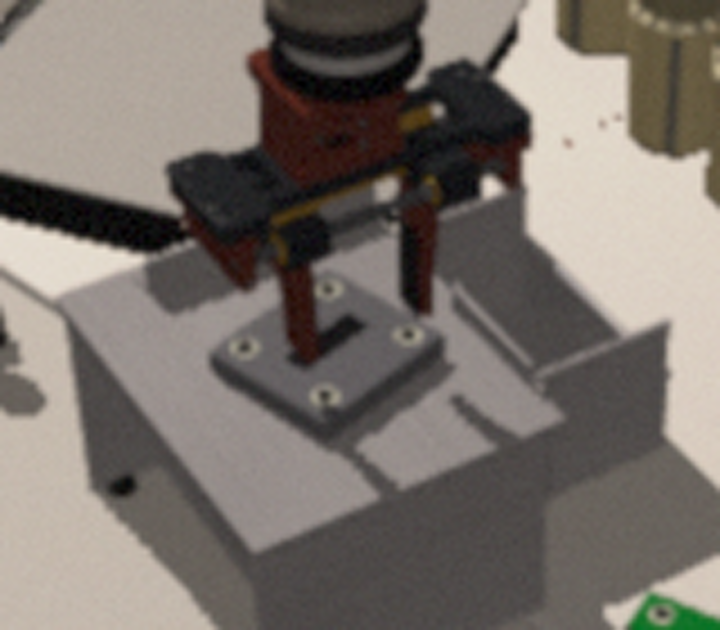

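Both cameras agree that the fingertips float at z≈0.199, while the reported TCP (0.1695) implies 0.1555. That is about 43 mm too high. The x and y readings match, so I'll trust the cameras for height. I'll back off, lower in small steps and re-measure.

>>> {"fn": "move_arm", "kwargs": {"moves": [[[0,0,0,-2.5,0,0,6],[0,0,0,-5.5,0,0,6],[0,0.005,-0.002,-5.5,0,0.5,6],[0,0.005,-0.002,-5.5,0,1,6],[0,0.005,-0.002,-5.5,0,1.5,6],[0,0.005,-0.002,-5.5,0,2,6],[0,0.005,-0.002,-5.5,0,2.5,6],[0,0.005,-0.002,-5.5,0,2.5,6],[0,0.005,-0.002,-5.5,0,2.5,6]]]}}

```text
t: 5.6
position: [0.4866, 0.1012, 0.1446]
tcp_rot: [3.111, -0.421, -0.001]
ft_force: [0.8, -0.8, 0.1]
opening: 0.682
```

```bash
cat >> h.py <<'E'
def wcloud(f):
    K=f["intrinsics"];T=f["camera_from_world"];v,u=np.mgrid[0:420,0:560]
    m=np.stack([u-K[0,2],v-K[1,2]],-1)/K[0,0];r=np.maximum(np.linalg.norm(m,axis=-1,keepdims=True),1e-9)
    d=np.concatenate([m*np.sin(r)/r,np.cos(r)],-1);d=d/d[...,2:]*f["range_z"][...,None]
    return RL.inv().apply(((d-T[:3,3])@T[:3,:3]-O).reshape(-1,3)).reshape(420,560,3)*1000
def tips():
    from plant import manip
    f=manip.grab_frame('wrist');P=wcloud(f);c=f['color'].astype(int)
    g=(c[...,2]>c[...,0]+20)&(f["range_z"]>0)
    res=[]
    for n,a,b in [('L',180,250),('R',310,380)]:
        k=np.zeros(g.shape,bool);k[200:300,a:b]=g[200:300,a:b];k&=(P[...,2]<260)&(P[...,2]>100)
        z=np.sort(P[k][:,2]);print(n,k.sum(),'lowest z',z[:8].round(1),'x front',np.percentile(P[k][:,0],[50,95]).round(1))
    return f
E
python3 -c "
from h import *
where();f=tips()
cv2.imwrite('pics/w4.png',f['color'])
from plant import manip
f=manip.grab_frame('scene')
cv2.imwrite('pics/scene4.png',cv2.resize(f['color'][130:270,160:320],None,fx=4.5,fy=4.5,interpolation=cv2.INTER_CUBIC))
"
```

```text
t 5.6 ledge mm [-102.2   14.2  144.6] toolyaw -0.01 F ledge [ 0.96 -0.59  0.07] tau [0.09 0.07 0.03] open 0.682
j [ 0.    0.28 -0.39  2.01  0.14  0.89 -2.3 ] tool axes [[0.964, -0.266, -0.001], [-0.266, -0.964, -0.002], [-0.0, 0.002, -1.0]]
L 1095 lowest z [149.5 149.6 149.7 150.  150.  150.1 150.1 150.1] x front [-91.  -90.4]
R 1096 lowest z [149.7 149.8 150.  150.  150.  150.2 150.2 150.2] x front [-91.  -90.4]
```

View pics/scene4.png

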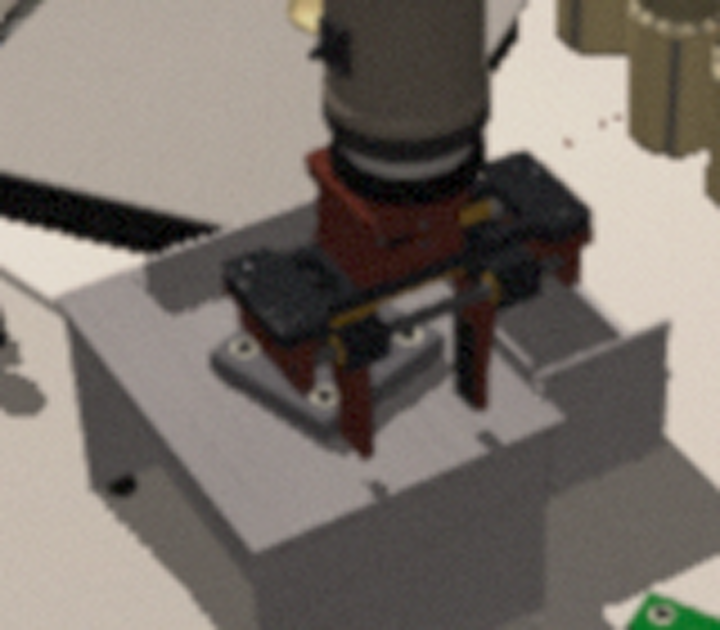

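View pics/w4.png

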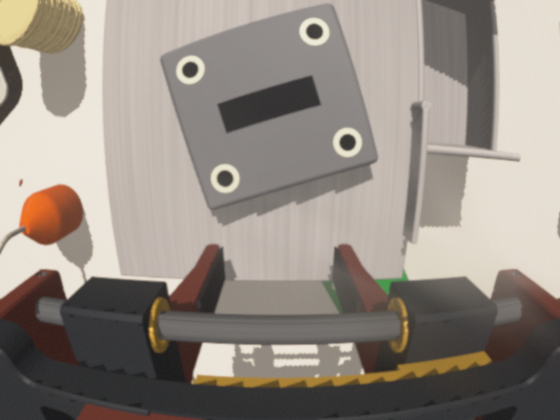

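```bash
sed -i 's/k&=(P\[...,2\]<260)&(P\[...,2\]>100)/k\&=(P[...,2]<260)\&(P[...,2]>100)\&(abs(P[...,0]-X-11.5)<3)/; s/^def tips():/def tips(X):/' h.py
python3 -c "
from h import *
tips(-102.2)"
```

```text
L 1029 lowest z [170.4 170.5 170.7 171.3 171.5 171.5 171.9 172. ] x front [-90.8 -90.3]
R 1048 lowest z [170.4 170.5 170.8 170.9 171.  171.  171.1 171.8] x front [-90.8 -90.3]
```

The tips are now at z≈0.170, so the tip sits about 26 mm above the reported TCP. I'll lower a further 1.5 cm.

>>> {"fn": "move_arm", "kwargs": {"moves": [[[0,0,0,0,0,0.4,6],[0,0,0,0,0,0.8,6],[0,0,0,0,0,1.2,6],[0,0,0,0,0,1.5,6],[0,0,0,0,0,1.5,6],[0,0,0,0,0,1.5,6]]]}}

```text
t: 6.35
position: [0.4866, 0.1013, 0.1299]
tcp_rot: [3.112, -0.421, -0.0]
ft_force: [1.1, 0.8, -0.7]
opening: 0.685
```

```bash
python3 -c "
from h import *
where();f=tips(-102.2)"
```

```text
t 6.35 ledge mm [-102.1   14.4  129.9] toolyaw 0.0 F ledge [ 0.83  1.09 -0.73] tau [ 0.05  0.03 -0.01] open 0.685
j [-0.    0.3  -0.39  2.02  0.15  0.85 -2.31] tool axes [[0.964, -0.266, -0.0], [-0.266, -0.964, -0.002], [0.0, 0.002, -1.0]]
L 1050 lowest z [149.8 149.9 149.9 150.  150.1 150.1 150.3 150.3] x front [-90.9 -90.4]
R 1063 lowest z [149.  150.1 150.6 150.7 150.8 151.1 151.1 151.2] x front [-90.9 -90.4]
```

>>> {"fn": "move_arm", "kwargs": {"moves": [[[0,0,0,0,-0.4,0,5],[0,0,0,0,-0.4,0,5],[0,0,0,0.3,-0.4,0,5],[0,0,0,0.6,-0.4,0,5],[0,0,0,0.9,-0.4,0,5],[0,0,0,1.2,-0.4,0,5],[0,0,0,1.5,-0.4,0,5],[0,0,0,1.8,-0.4,0,5],[0,0,0,2.1,-0.4,0,5],[0,0,0,2.4,-0.4,0,5]]]}}

```text
t: 7.4
position: [0.511, 0.0989, 0.13]
tcp_rot: [3.112, -0.42, -0.0]
ft_force: [-0.6, 1.2, 0.5]
opening: 0.569
```

```bash
python3 -c "
from h import *
from plant import manip
where()
f=manip.grab_frame('wrist'); cv2.imwrite('pics/w5.png',f['color'])
"
```

```text
t 7.4 ledge mm [-78.   18.6 130. ] toolyaw 0.02 F ledge [-0.9   0.98  0.46] tau [0.23 0.21 0.05] open 0.569
j [ 0.    0.33 -0.38  1.97  0.16  0.87 -2.3 ] tool axes [[0.964, -0.265, -0.0], [-0.265, -0.964, -0.001], [0.0, 0.002, -1.0]]
```

View pics/w5.png

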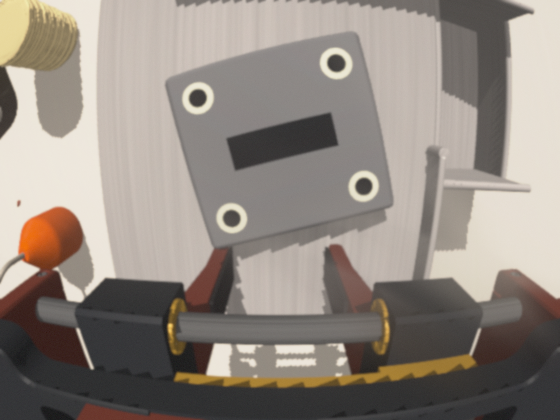

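The plate is now in contact at the left finger (about (218,246)) and starting to square up. Force is about 1 N, so I'll continue.

>>> {"fn": "move_arm", "kwargs": {"moves": [[[0,0,0,0.3,0,0,5],[0,0,0,0.6,0,0,5],[0,0,0,0.9,0,0,5],[0,0,0,1.2,0,0,5],[0,0,0,1.5,0,0,5],[0,0,0,1.8,0,0,5],[0,0,0,2.1,0,0,5],[0,0,0,2.4,0,0,5],[0,0,0,2.7,0,0,5],[0,0,0,3,0,0,5]]]}}

```text
t: 8.45
position: [0.5407, 0.0907, 0.13]
tcp_rot: [3.112, -0.421, 0.001]
ft_force: [-0.5, 0.7, 0.2]
opening: 0.572
```

```bash
python3 -c "
from h import *
from plant import manip
where()
f=manip.grab_frame('wrist'); cv2.imwrite('pics/w6.png',f['color'])
"
```

```text
t 8.45 ledge mm [-47.2  18.5 130. ] toolyaw -0.01 F ledge [-0.73  0.57  0.23] tau [0.12 0.15 0.01] open 0.572
j [ 0.01  0.37 -0.36  1.91  0.17  0.89 -2.27] tool axes [[0.964, -0.266, 0.0], [-0.266, -0.964, -0.001], [0.001, 0.001, -1.0]]
```

View pics/w6.png

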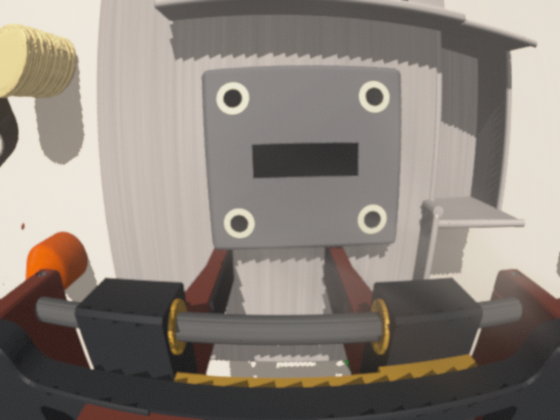

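The plate is square, with its near edge against both fingertips at y≈246. About 31 mm remains to the stop.

>>> {"fn": "move_arm", "kwargs": {"moves": [[[0,0,0,0.3,0,0,5],[0,0,0,0.6,0,0,5],[0,0,0,0.9,0,0,5],[0,0,0,1.2,0,0,5],[0,0,0,1.5,0,0,5],[0,0,0,1.8,0,0,5],[0,0,0,2.1,0,0,5],[0,0,0,2.3,0,0,5],[0,0,0,2.5,0,0,5]]]}}

```text
t: 9.4
position: [0.5654, 0.0837, 0.13]
tcp_rot: [3.112, -0.422, 0.001]
ft_force: [-0.9, 0.5, 0.3]
opening: 0.569
```

```bash
python3 -c "
from h import *
where()
"
```

```text
t 9.4 ledge mm [-21.5  18.4 130. ] toolyaw -0.03 F ledge [-0.97  0.3   0.25] tau [ 0.18  0.27 -0.03] open 0.569
j [ 0.02  0.41 -0.35  1.85  0.18  0.91 -2.25] tool axes [[0.964, -0.266, 0.0], [-0.266, -0.964, -0.001], [0.001, 0.001, -1.0]]
```

>>> {"fn": "move_arm", "kwargs": {"moves": [[[0,0,0,0.1,0,0,5],[0,0,0,0.2,0,0,5],[0,0,0,0.3,0,0,5],[0,0,0,0.4,0,0,5]]]}}

```text
t: 9.8
position: [0.5693, 0.0827, 0.13]
tcp_rot: [3.112, -0.421, 0.001]
ft_force: [-0.8, -0.0, 1.1]
opening: 0.572
```

```bash
python3 -c "
from h import *
where()
from plant import manip
f=manip.grab_frame('wrist'); cv2.imwrite('pics/w7.png',f['color'])
"
```

```text
t 9.8 ledge mm [-17.5  18.4 130. ] toolyaw -0.02 F ledge [-0.76 -0.26  1.05] tau [ 0.08  0.33 -0.01] open 0.572
j [ 0.02  0.41 -0.35  1.85  0.18  0.91 -2.25] tool axes [[0.964, -0.266, 0.0], [-0.266, -0.964, -0.002], [0.001, 0.001, -1.0]]
```

View pics/w7.png

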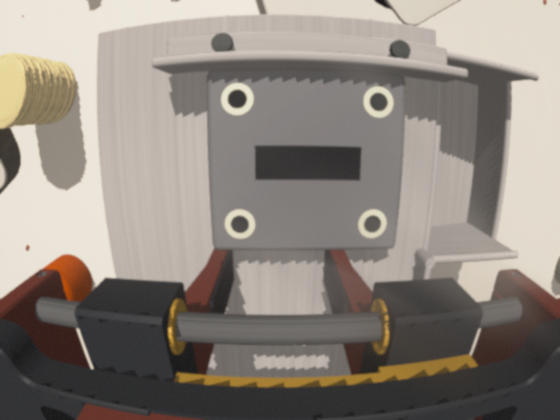

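The plate is about 2–4 mm short of the stop. I'll go on in small steps, checking the force each time.

>>> {"fn": "move_arm", "kwargs": {"moves": [[[0,0,0,0.1,0,0,5],[0,0,0,0.2,0,0,5]]]}}

```text
t: 10.05
position: [0.5702, 0.0825, 0.13]
tcp_rot: [3.112, -0.421, -0.003]
ft_force: [-7.3, 1.5, 6.1]
opening: 0.569
```

>>> {"fn": "move_arm", "kwargs": {"moves": [[[0,0,0,0.1,0,0,5]]]}}

```text
t: 10.15
position: [0.5702, 0.0825, 0.13]
tcp_rot: [3.111, -0.421, -0.006]
ft_force: [-3.8, 0.8, 3.6]
opening: 0.57
```

>>> {"fn": "move_arm", "kwargs": {"moves": [[[0,0,0,0.1,0,0,5]]]}}

```text
t: 10.25
position: [0.5701, 0.0825, 0.13]
tcp_rot: [3.111, -0.421, -0.009]
ft_force: [-5.1, 1.4, 4.1]
opening: 0.57
```

Contact: the TCP stalled at ledge x≈-16.5 mm, so the stop face is at about +85 mm. Stiffness is about 5–6 N per mm, so I'll hold a press near 9 N for 0.8 s.

>>> {"fn": "move_arm", "kwargs": {"moves": [[[0,0,0,0.1,0,0,5],[0,0,0,0.17,0,0,5],[0,0,0,0.17,0,0,5],[0,0,0,0.17,0,0,5],[0,0,0,0.17,0,0,5]]]}}

```text
t: 10.75
position: [0.57, 0.0825, 0.13]
tcp_rot: [3.11, -0.42, -0.014]
ft_force: [-7.6, 2.0, 6.2]
opening: 0.567
```

```bash
python3 -c "
from h import *
where()
from plant import manip
f=manip.grab_frame('wrist'); cv2.imwrite('pics/w8.png',f['color']);np.savez('w8.npz',**f);where()
"
```

```text
t 10.75 ledge mm [-16.8  18.4 130. ] toolyaw 0.02 F ledge [-7.89 -0.07  6.16] tau [ 0.19  1.61 -0.14] open 0.567
j [ 0.02  0.42 -0.35  1.84  0.17  0.93 -2.25] tool axes [[0.964, -0.265, -0.009], [-0.265, -0.964, -0.002], [-0.008, 0.004, -1.0]]
t 10.8 ledge mm [-16.7  18.4 130. ] toolyaw 0.02 F ledge [-7.59 -0.85  5.23] tau [ 0.23  1.62 -0.14] open 0.568
j [ 0.02  0.42 -0.35  1.84  0.17  0.93 -2.25] tool axes [[0.964, -0.265, -0.009], [-0.265, -0.964, -0.002], [-0.008, 0.004, -1.0]]
```

View pics/w8.png

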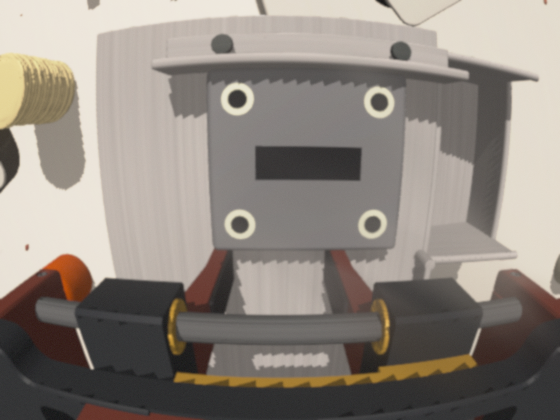

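>>> {"fn": "move_arm", "kwargs": {"moves": [[[0,0,0,0.17,0,0,5],[0,0,0,0.17,0,0,5],[0,0,0,0.17,0,0,5],[0,0,0,0.17,0,0,5],[0,0,0,0.17,0,0,5],[0,0,0,0.17,0,0,5],[0,0,0,0.17,0,0,5]]]}}

```text
t: 11.5
position: [0.5699, 0.0825, 0.13]
tcp_rot: [3.11, -0.42, -0.019]
ft_force: [-6.7, 1.3, 5.7]
opening: 0.569
```

```bash
python3 -c "
from h import *
where()
f=load('w8.npz')
print(wr_on(f,[(208,72),(214,247),(396,246),(406,77)],.166).round(1))
print('stop',wr_on(f,[(154,65),(466,73)],.175).round(1),'lip end',wr_on(f,[(422,250)],.166).round(1))
"
```

```text
t 11.5 ledge mm [-16.8  18.3 130. ] toolyaw 0.03 F ledge [-6.79 -0.48  5.69] tau [ 0.17  1.58 -0.16] open 0.569
j [ 0.02  0.42 -0.35  1.83  0.17  0.93 -2.24] tool axes [[0.964, -0.265, -0.012], [-0.265, -0.964, -0.002], [-0.011, 0.005, -1.0]]
[[ 83.   51.1 166. ]
 [ -3.   51.3 166. ]
 [ -3.2 -43.4 166. ]
 [ 83.  -42.8 166. ]]
stop [[ 87.   74.5 175. ]
 [ 88.  -72.  175. ]] lip end [[ -6.  -59.4 166. ]]
```

The press is done (about 8 N held for over 1 s) and the plate is square. It spans ledge y from -43 to +52 mm with its far edge at the stop. Next I'll back off along -x and lift.

>>> {"fn": "move_arm", "kwargs": {"moves": [[[0,0,0,-1,0,0,5],[0,0,0,-3,0,0,5],[0,0,0,-3,0,-3,4.4],[0,0,0,-3,0,-8,4.4],[0,0,0,-3,0,-8,4.4],[0,0,0,-3,0,-8,4.4]]]}}

```text
t: 12.1
position: [0.543, 0.0907, 0.2117]
tcp_rot: [3.111, -0.42, -0.013]
ft_force: [-0.3, -0.1, -0.2]
opening: 0.505
```

```bash
python3 -c "
from h import *
where();print(row(38,95,.21,90))
from plant import manip
f=manip.grab_frame('wrist');P=wcloud(f)
# lowest points of body relative to tips
for v in range(240,340,8): print(v,P[v,[120,180,200,210,225]][:,2].round(0))
"
```

```text
t 12.1 ledge mm [-45.   19.2 211.7] toolyaw 0.03 F ledge [-0.23 -0.2  -0.17] tau [ 0.06  0.02 -0.04] open 0.505
j [ 0.03  0.29 -0.38  1.81  0.12  1.07 -2.23] tool axes [[0.964, -0.265, -0.008], [-0.265, -0.964, -0.002], [-0.008, 0.004, -1.0]]
[-3.0000e-03  8.8000e-03 -1.5703e+00  8.3100e+00 -7.5800e+00  8.0000e-02]
240 [  2. 151. 151. 152. 152.]
248 [399. 151. 150. 151. 244.]
256 [  3. 152. 152. 150. 254.]
264 [  0. 149. 151. 151. 264.]
272 [  1. 152. 151. 271. 272.]
280 [323. 151. 151. 279. 276.]
288 [328. 327. 287. 286. 282.]
296 [333. 331. 292. 292. 281.]
304 [336. 333. 299. 299. 286.]
312 [339. 335. 304. 305. 285.]
320 [342. 336. 333. 333. 333.]
328 [341. 338. 335. 335. 335.]
336 [342. 339. 334. 334. 335.]
```

>>> {"fn": "move_arm", "kwargs": {"moves": [[[0,0,-0.15,0,-2,0,4.4],[0,0,-0.3,2,-5,0,4.4],[0,0,-0.45,5,-7.6,0,4.4],[0,0,-0.6,8.3,-7.6,0,4.4],[0,0,-0.75,8.3,-7.6,0,4.4],[0,0,-0.9,8.3,-7.6,0,4.4],[0,0,-1.05,8.3,-7.6,0,4.4],[0,0,-1.2,8.3,-7.6,0,4.4],[0,0,-1.35,8.3,-7.6,0,4.4],[0,0.008,-1.5,8.3,-7.6,0,4.4]]]}}

```text
t: 13.15
position: [0.6413, 0.1415, 0.2069]
tcp_rot: [-2.555, -1.82, 0.009]
ft_force: [0.2, 0.5, 0.7]
opening: 0.502
```

```bash
python3 -c "
from h import *
where();print(row(38,92,.130,90))
"
```

```text
t 13.15 ledge mm [ 36.3  94.2 206.9] toolyaw 86.34 F ledge [0.03 0.53 0.74] tau [-0.05 -0.09  0.01] open 0.502
j [ 0.15  0.53 -0.66  1.55  0.33  1.19 -0.91] tool axes [[0.327, 0.945, -0.007], [0.945, -0.327, 0.001], [-0.002, -0.007, -1.0]]
[-7.30e-03  1.40e-03 -6.40e-02 -2.00e-01  2.40e-01  7.69e+00]
```

>>> {"fn": "move_arm", "kwargs": {"moves": [[[-0.007,0.001,-0.064,-0.2,0.2,0,4.4],[-0.007,0.001,-0.064,-0.2,0.2,2,4.4],[-0.007,0.001,-0.064,-0.2,0.2,4,4.4],[-0.007,0.001,-0.064,-0.2,0.2,5.5,4.4],[-0.007,0.001,-0.064,-0.2,0.2,6.5,4.4],[-0.007,0.001,-0.064,-0.2,0.2,6.5,4.4]]]}}

```text
t: 13.75
position: [0.6409, 0.1386, 0.1397]
tcp_rot: [-2.498, -1.903, 0.006]
ft_force: [0.4, 0.6, 0.2]
opening: 0.503
```

```bash
python3 -c "
from h import *
where();print(row(38,92,.130,90))
from plant import manip
f=manip.grab_frame('scene');np.savez('s9.npz',**f)
cv2.imwrite('pics/scene9.png',cv2.resize(f['color'][130:270,160:320],None,fx=4.5,fy=4.5,interpolation=cv2.INTER_CUBIC))
f=manip.grab_frame('wrist'); cv2.imwrite('pics/w9.png',f['color']);np.savez('w9.npz',**f)
"
```

```text
t 13.75 ledge mm [ 36.7  91.4 139.7] toolyaw 90.02 F ledge [0.21 0.63 0.22] tau [-0.02 -0.03 -0.  ] open 0.503
j [ 0.14  0.59 -0.65  1.62  0.39  1.07 -0.88] tool axes [[0.265, 0.964, -0.004], [0.964, -0.265, -0.001], [-0.002, -0.003, -1.0]]
[-3.3e-03  2.0e-03  3.0e-04  7.0e-02  1.4e-01  9.7e-01]
```

View pics/scene9.png

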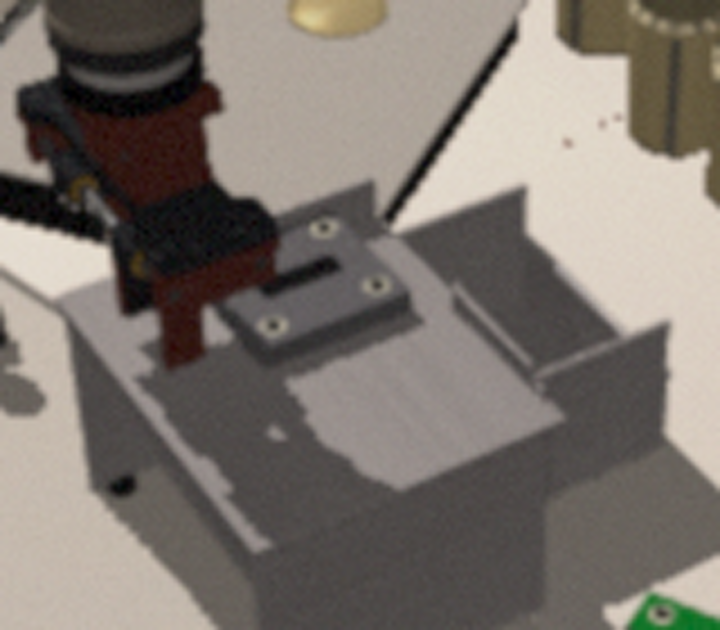

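View pics/w9.png

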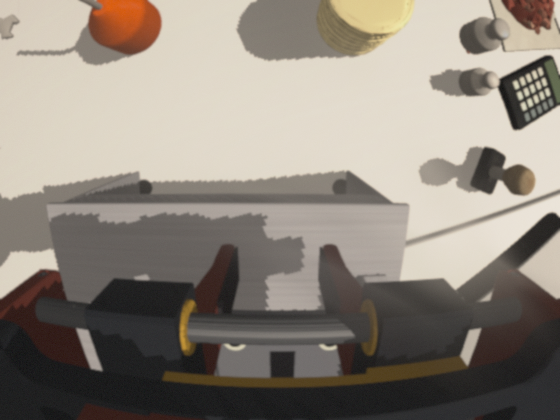

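The plate is flat and square against the stop, with the fingers on its +y side in clear air. I'll lower 1 cm and then push towards -y.

>>> {"fn": "move_arm", "kwargs": {"moves": [[[-0.003,0.002,0,0,0.1,0.5,4.4],[-0.003,0.002,0,0,0.1,0.9,4.4],[-0.003,0.002,0,0,0.1,0.9,4.4],[-0.003,0.002,0,-0.4,0.1,0.9,4.4],[-0.003,0.002,0,-0.8,0.1,0.9,4.4],[-0.003,0.002,0,-1.1,0.1,0.9,4.4],[-0.003,0.002,0,-1.4,0.1,0.9,4.4],[-0.003,0.002,0,-1.7,0.1,0.9,4.4],[-0.003,0.002,0,-2,0.1,0.9,4.4],[-0.003,0.002,0,-2.3,0.1,0.9,4.4]]]}}

```text
t: 14.85
position: [0.6371, 0.1166, 0.1331]
tcp_rot: [2.498, 1.903, 0.005]
ft_force: [-0.3, -0.4, -0.2]
opening: 0.501
```

```bash
python3 -c "
from h import *
where();print(row(38,68,.130,90))
"
```

```text
t 14.85 ledge mm [ 38.8  69.1 133.1] toolyaw 90.01 F ledge [-0.19 -0.42 -0.21] tau [-0.06 -0.12  0.02] open 0.501
j [ 0.18  0.58 -0.65  1.65  0.39  1.04 -0.86] tool axes [[0.265, 0.964, 0.003], [0.964, -0.265, 0.001], [0.002, 0.003, -1.0]]
[ 2.8e-03 -1.9e-03  2.0e-04 -1.1e-01 -8.0e-02  3.0e-01]
```

>>> {"fn": "move_arm", "kwargs": {"moves": [[[0,0,0,-0.2,0,0,4.4],[0,0,0,-0.4,0,0,4.4],[0,0,0,-0.6,0,0,4.4],[0,0,0,-0.8,0.02,0,4.4],[0,0,0,-1,0.05,0,4.4],[0,0,0,-1.2,0.07,0,4.4]]]}}

```text
t: 15.45
position: [0.6343, 0.1053, 0.133]
tcp_rot: [2.498, 1.904, 0.005]
ft_force: [-0.8, 2.5, -0.3]
opening: 0.501
```

```bash
python3 -c "
from h import *
where()
"
```

```text
t 15.45 ledge mm [ 39.1  57.5 133. ] toolyaw 90.03 F ledge [-1.39  2.2  -0.32] tau [ 0.48  0.14 -0.09] open 0.501
j [ 0.2   0.57 -0.65  1.67  0.39  1.04 -0.84] tool axes [[0.265, 0.964, 0.003], [0.964, -0.265, 0.002], [0.003, 0.002, -1.0]]
```

Contact at TCP y≈60 mm, with about 2 N sliding force. I'll continue along the stop with a slight bias towards it.

>>> {"fn": "move_arm", "kwargs": {"moves": [[[0,0,0,-0.3,0,0,4.4],[0,0,0,-0.6,0.03,0,4.4],[0,0,0,-0.9,0.05,0,4.4],[0,0,0,-1.2,0.05,0,4.4],[0,0,0,-1.5,0.05,0,4.4],[0,0,0,-1.8,0.05,0,4.4],[0,0,0,-2.1,0.05,0,4.4],[0,0,0,-2.4,0.05,0,4.4]]]}}

```text
t: 16.25
position: [0.6283, 0.0818, 0.133]
tcp_rot: [2.498, 1.904, 0.005]
ft_force: [-0.8, 1.4, 0.2]
opening: 0.501
```

```bash
cat > look.py <<'E'
import sys
from h import *
from plant import manip
where();n=sys.argv[1]
f=manip.grab_frame('scene');np.savez('s.npz',**f)
cv2.imwrite(f'pics/scene{n}.png',cv2.resize(f['color'][130:270,160:320],None,fx=4.5,fy=4.5,interpolation=cv2.INTER_CUBIC))
f=manip.grab_frame('top');cv2.imwrite(f'pics/top{n}.png',cv2.resize(f['color'][115:245,195:355],None,fx=4.5,fy=4.5,interpolation=cv2.INTER_CUBIC))
E
python3 look.py 10
```

```text
t 16.25 ledge mm [ 39.6  33.2 133. ] toolyaw 90.04 F ledge [-1.17  1.15  0.22] tau [ 0.52  0.14 -0.08] open 0.501
j [ 0.24  0.56 -0.65  1.69  0.38  1.03 -0.81] tool axes [[0.265, 0.964, 0.003], [0.964, -0.265, 0.002], [0.003, 0.002, -1.0]]
```

View pics/scene10.png

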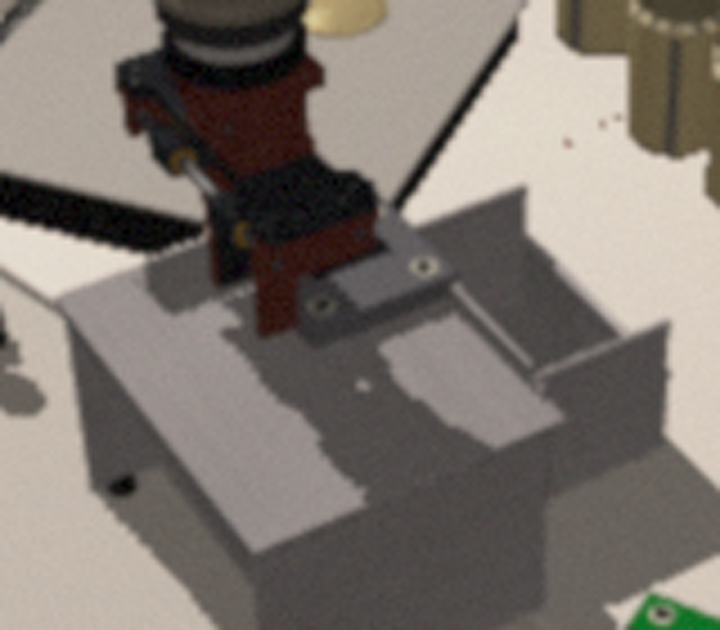

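View pics/top10.png

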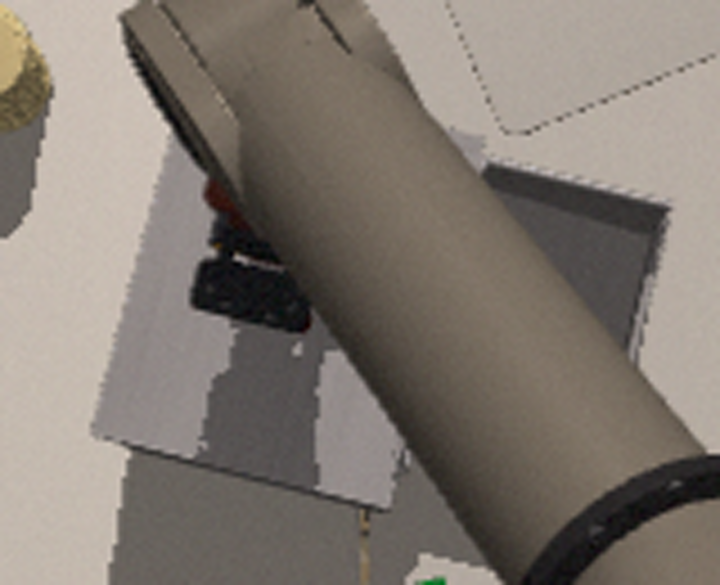

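The plate's near side edge lies just past the lip's rolled end (about (450,285) in the scene crop), so it is entering the gap at only about 1.2 N.

>>> {"fn": "move_arm", "kwargs": {"moves": [[[0,0,0,-0.3,0.02,0,4.4],[0,0,0,-0.6,0.04,0,4.4],[0,0,0,-0.9,0.05,0,4.4],[0,0,0,-1.2,0.05,0,4.4],[0,0,0,-1.5,0.05,0,4.4],[0,0,0,-1.8,0.05,0,4.4]]]}}

```text
t: 16.95
position: [0.6241, 0.0635, 0.1329]
tcp_rot: [2.498, 1.903, 0.005]
ft_force: [-1.5, 3.2, -0.1]
opening: 0.502
```

```bash
python3 look.py 11
```

```text
t 16.95 ledge mm [ 40.4  14.4 132.9] toolyaw 90.0 F ledge [-2.29  2.72 -0.14] tau [ 0.68  0.29 -0.14] open 0.502
j [ 0.27  0.55 -0.65  1.7   0.38  1.02 -0.78] tool axes [[0.266, 0.964, 0.003], [0.964, -0.266, 0.001], [0.002, 0.002, -1.0]]
```

View pics/scene11.png

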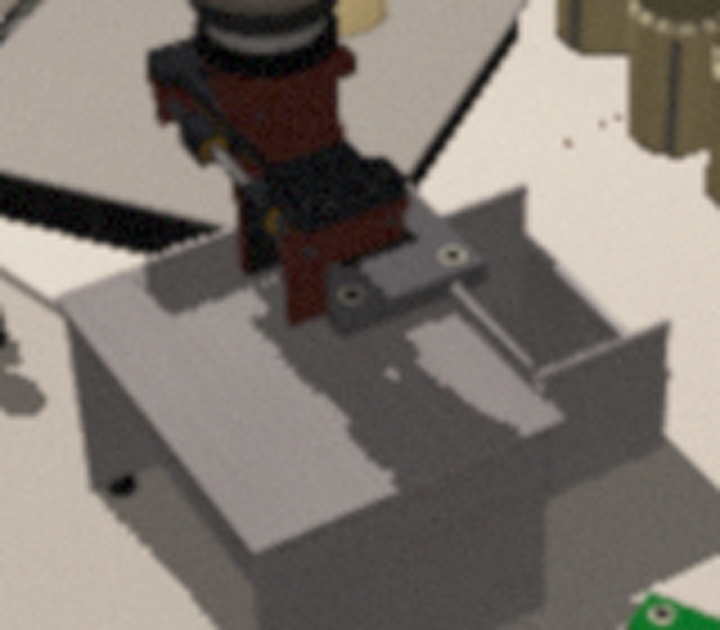

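The plate's leading corner is past the lip (about (485,265)) and overhangs the chute. I'll continue.

>>> {"fn": "move_arm", "kwargs": {"moves": [[[0,0,0,-0.3,0.02,0,4.4],[0,0,0,-0.6,0.02,0,4.4],[0,0,0,-0.9,0.02,0,4.4],[0,0,0,-1.2,0.02,0,4.4],[0,0,0,-1.5,0.02,0,4.4],[0,0,0,-1.8,0.02,0,4.4],[0,0,0,-2.1,0.02,0,4.4],[0,0,0,-2.4,0.02,0,4.4]]]}}

```text
t: 17.85
position: [0.6179, 0.0393, 0.1329]
tcp_rot: [2.498, 1.902, 0.004]
ft_force: [0.2, 2.7, -0.1]
opening: 0.5
```

```bash
python3 look.py 12
```

```text
t 17.85 ledge mm [ 40.9 -10.5 132.9] toolyaw 89.97 F ledge [-0.5   2.64 -0.07] tau [ 0.54  0.2  -0.05] open 0.5
j [ 0.31  0.53 -0.65  1.72  0.37  1.01 -0.74] tool axes [[0.266, 0.964, 0.003], [0.964, -0.266, 0.0], [0.001, 0.003, -1.0]]
```

View pics/scene12.png

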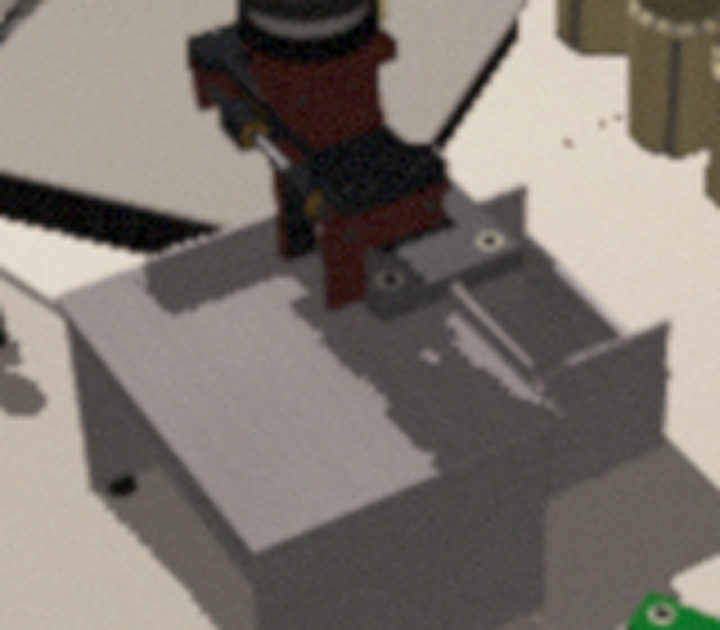

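>>> {"fn": "move_arm", "kwargs": {"moves": [[[0,0,0,-0.3,0,0,4.4],[0,0,0,-0.6,0,0,4.4],[0,0,0,-0.9,0,0,4.4],[0,0,0,-1.2,0,0,4.4],[0,0,0,-1.5,0,0,4.4],[0,0,0,-1.8,0,0,4.4],[0,0,0,-2.1,0,0,4.4],[0,0,0,-2.4,0,0,4.4],[0,0,0,-2.7,0,0,4.4],[0,0,0,-3,0,0,4.4]]]}}

```text
t: 18.95
position: [0.6099, 0.0089, 0.1327]
tcp_rot: [2.499, 1.9, 0.003]
ft_force: [-0.8, 0.4, -0.5]
opening: 0.503
```

```bash
python3 look.py 13
```

```text
t 18.95 ledge mm [ 41.3 -41.9 132.7] toolyaw 89.9 F ledge [-0.91  0.17 -0.51] tau [-0.01 -0.02 -0.04] open 0.503
j [ 0.37  0.52 -0.65  1.75  0.37  1.   -0.69] tool axes [[0.267, 0.964, 0.003], [0.964, -0.267, -0.001], [-0.0, 0.003, -1.0]]
```

View pics/scene13.png

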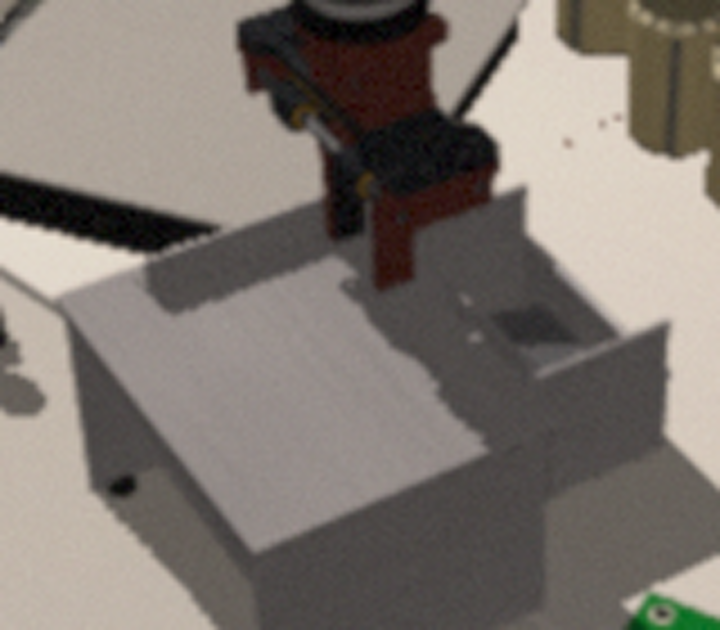

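The plate has tipped off the deck and the force is zero. I'll push on a little to make sure the tail is clear, then lift and look.

>>> {"fn": "move_arm", "kwargs": {"moves": [[[0,0,0,-0.4,0,0,4.4],[0,0,0,-0.8,0,0,4.4],[0,0,0,-1.2,0,0,4.4],[0,0,0,-1.6,0,0,4.4],[0,0,0,-2,0,0,4.4],[0,0,0,-2.2,0,0,4.4]]]}}

```text
t: 19.65
position: [0.604, -0.0132, 0.1327]
tcp_rot: [2.5, 1.899, 0.002]
ft_force: [1.2, -0.5, -0.9]
opening: 0.503
```

```bash
python3 -c "
from h import *
where()"
```

```text
t 19.65 ledge mm [ 41.4 -64.8 132.7] toolyaw 89.84 F ledge [ 1.3  -0.17 -0.86] tau [-0.04 -0.05  0.02] open 0.503
j [ 0.4   0.51 -0.65  1.76  0.36  0.99 -0.66] tool axes [[0.268, 0.963, 0.003], [0.963, -0.268, -0.001], [-0.0, 0.003, -1.0]]
```

>>> {"fn": "move_arm", "kwargs": {"moves": [[[0,0,0,1,0,0,4.4],[0,0,0,2,0,-3,4.4],[0,0,0,2,0,-8,4.4],[0,0,0,5,0,-13,4.4],[0,0,0,10,0,-15,4.4],[0,0,0,15,0,-15,4.4],[0,0,0,15,0,-15,4.4],[0,0,0,15,0,-15,4.4]]]}}

```text
t: 20.45
position: [0.6432, 0.1355, 0.2825]
tcp_rot: [2.496, 1.906, 0.004]
ft_force: [0.7, 0.3, 0.4]
opening: 0.499
```

```bash
python3 look.py 14
```

```text
t 20.45 ledge mm [ 39.8  88.9 282.5] toolyaw 90.15 F ledge [0.62 0.49 0.37] tau [-0.07 -0.06 -0.03] open 0.499
j [ 0.18  0.47 -0.71  1.46  0.31  1.32 -0.81] tool axes [[0.263, 0.965, 0.003], [0.965, -0.263, 0.0], [0.001, 0.002, -1.0]]
```

View pics/scene14.png

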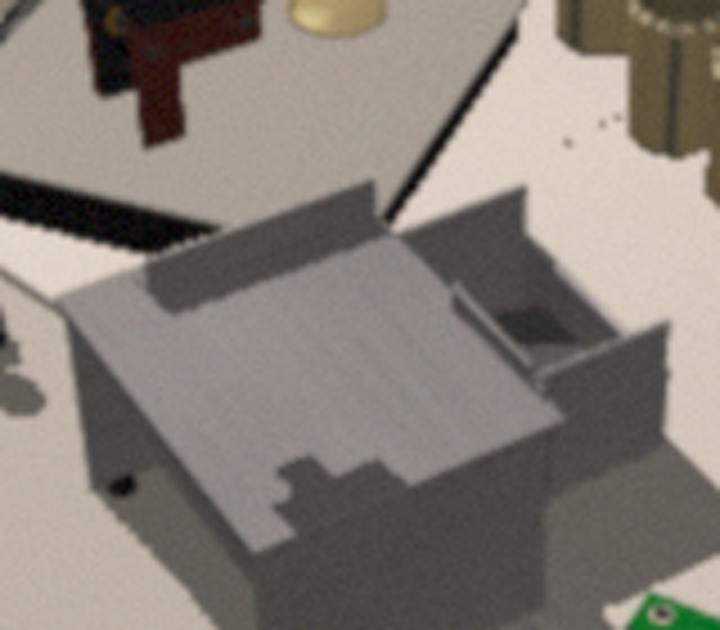

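View pics/top14.png

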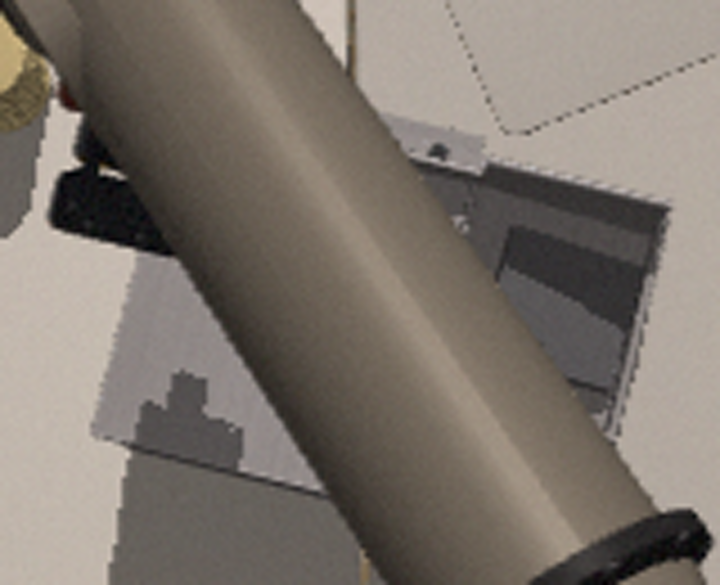

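The deck is empty and the plate lies in the chute, with no markings showing (apparently face down). I'll check the heights in the chute and the bystanders.

Run:
```python
from h import *
from plant import manip
f=manip.grab_frame('top');g=load('top0.npz')
toL=lambda f:RL.inv().apply(cloud(f).reshape(-1,3)-O).reshape(420,560,3)*1000
P=toL(f);Q=toL(g)
for n,A in(('before',Q),('now',P)):
    m=(A[...,0]>-36)&(A[...,0]<106)&(A[...,1]>-190)&(A[...,1]<-78)
    p=A[m&(A[...,2]<160)]
    for y0 in range(-190,-78,28):
        k=p[(p[:,1]>=y0)&(p[:,1]<y0+28)]; print(n,y0,len(k),np.percentile(k[:,2],[5,50,95]).round(0) if len(k) else '')
s0=load('scene0.npz');s=manip.grab_frame('scene')
cv2.imwrite('pics/sceneF.png',s['color'])
d=np.abs(s['color'].astype(int)-s0['color']).max(2)>60
cv2.imwrite('pics/diff.png',np.uint8(d)*255)
cv2.imwrite('pics/chute.png',cv2.resize(s['color'][175:235,250:320],None,fx=8,fy=8,interpolation=cv2.INTER_CUBIC))
w=manip.grab_frame('wrist');cv2.imwrite('pics/wF.png',w['color'])
```

```text
before -190 386 [ 6. 12. 17.]
before -162 394 [13. 18. 24.]
before -134 400 [20. 25. 31.]
before -106 410 [27. 33. 38.]
now -190 342 [ 9. 27. 33.]
now -162 276 [17. 34. 40.]
now -134 210 [23. 41. 47.]
now -106 141 [28. 34. 46.]
```

View pics/sceneF.png

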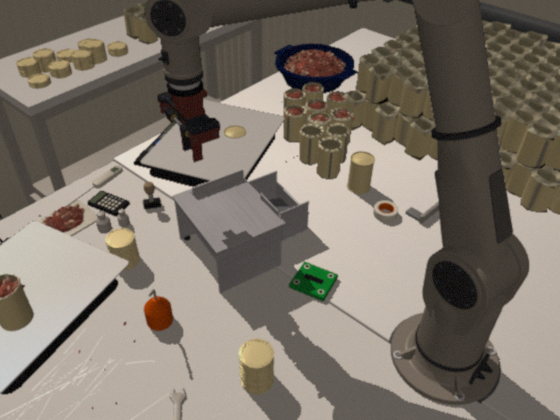

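View pics/chute.png

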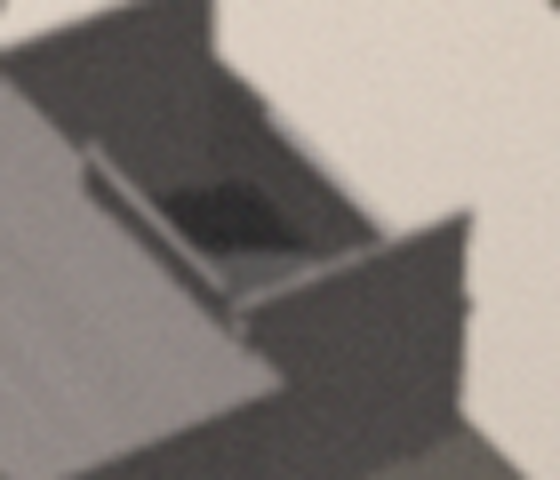

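The depth data shows the plate lying flat on the chute floor, 15–16 mm above the empty-chute surface, which matches its thickness. The bystanders are where they were, and the arm is clear of everything. I'm handing in.

```bash
python3 -c "
from plant import manip
print(manip.get_obs()['t'],manip.get_obs()['qd'].round(3));print(manip.finish_job())"
```

```text
20.7 [ 0.003 -0.002 -0.006 -0.003 -0.001 -0.001  0.   ]
the job is handed in; nothing more can be done
None
```

The grey plate is in the scrap chute, and I handed the job in at about 20.7 s of the 61 s allowed.

- **Press:** I pushed the plate along the ledge with two spread fingertips, which squared it against the stop at ledge x ≈ +85 mm. I held it there at about 7–8 N for more than a second.
- **Slide:** I then pushed its +y edge along the stop at about 1–3 N. It went through the gap beside the lip without catching and dropped off the edge.
- **Last checks:** The deck is empty. The plate lies flat on the chute floor, about 15–16 mm above the empty floor, which matches its thickness, and it appears to be face down. In the pictures the stop, lip, cans, tape roll and green look-alike are where they were, and the arm touches nothing.
- **What disagreed:** The fingertips were really about 40 mm higher than the reported TCP height implies. My first push therefore passed above the plate without touching it. The wrist and scene cameras agreed with each other, so I used them to set the height.

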